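Check the pad gap of a brake caliper with the right gauge

ROBOT

A 7-joint arm with a two-finger parallel gripper is mounted at the origin on the work surface. World frame = base frame: x ahead of the robot, y to its left, z up, the work surface at z = 0. Lengths are in m, angles in rad, forces in N, time in s.
With the tool pointing down it reaches from about 0.35 to 0.9 m from the base axis. Payload 8.1 kg.
Tool frame: the origin (TCP) lies at the very end of the fingers, on their centre line; the grasp point (between the pads) lies arm.hold_point_z behind it (arm.hold_point_z is the distance from the TCP to the grasp point, in m); z points along the fingers, y is the line along which they close (so a half turn about z gives the same grasp; the last joint's range is limited). The gripper opens to 92 mm and grips with 3 to 60 N. Pads are 19 mm wide; open, the fingers measure 130 mm over their backs; the gripper's body (75 mm by 190 mm) begins 47 mm behind the grasp point.
Start: joints at [-1.283, 0.434, 0.025, 1.573, -0.012, 1.134, -0.075], TCP at [0.238, 0.578, 0.206] pointing down, gripper open.
Joint ranges: [-2.62, 2.62], [-0.44, 2.09], [-1.27, 1.32], [0.08, 2.57], [-1.32, 4.46], [0.12, 2], [-2.74, 2.74]. Speed limits (rad/s): [2.22, 2.22, 3.01, 3.01, 3.14, 3.14, 3.14].

INTERFACE

Orientations are given as a rotation vector (axis times angle).
In Python, from cell import arm, vision, job, cut_out gives the robot as it stands. The module is installed in compiled form; this text tells all that it offers.
- The arm moves only by the tool play_rows, never from a script. Its argument "increments" is text: rows parted by semicolons, each of 5 numbers parted by spaces: the shift along the tool's x, y, z in cm, then the turn about the tool's z in degrees, then the opening, from -1 (shut) to 1 (fully open), so that 0 is half open. A call has 1 to 5 rows; each row shifts and turns the commanded pose from where the row before left it, along the tool's axes as they then stand; what a row does not reach is not made up. A row lasts 1/12 s, in which the tool goes at most 41.7 mm and 7.16 degrees, less where a joint would pass 70% of its speed; a pose out of reach is approached as far as the arm can. A call is refused whole if a number of a shift passes 4.17 or a number of a turn 7.16, either way. A call with a gripper value outside its range is refused whole. The fingers move at their own pace and stop on an object; "grip_force" is the grip in N (left out, the last holds). Time passes only in rows, so rows that do not move let the fingers close. It gives the time, the measured TCP pose, the force, the opening and the grip force at its end, in the units of the state.
- arm.observe(): the state, without advancing time (a new reading comes with each control period).
- vision.get_image(name): name is "side" or "top" or "wrist"; returns a dict with "frame" (400x640x3 uint8, red, green, blue), "z_map" (400x640 float32, m along the optical axis (not along the pixel's ray), 0 where there is no reading), "mtx" (3x3 intrinsics, pixels), "distortion" ([k1, k2, p1, p2, k3] as OpenCV has them; the pictures are not rectified), "cam_to_world" (4x4, takes a point from camera to world coordinates). Camera axes: x right, y up, looking along -z (the intrinsics and any distortion apply to the point x, -y, -z); pixel columns grow to the right and rows downward; lengths in m; the calibration is good to about 2 mm. A picture is of the moment at which its call begins.
- job.sign_off(): hands the job in; it is judged then, once.
Trained networks look in a picture, given as the dict that the camera call returned (one of the last four; its "shot" number tells which), for a name from the list of things; names that differ only in an ending like _2 or _b are one class to them, and where a whole thing is asked for, a point or a joint stands for the part that bears it (a point fixed in the world has none). Each returns a list of dicts, best first, with "confidence" (0 to 1); they miss things now and then, are a little off and sometimes report something else, mostly with a low value. They report only what shows in the picture. A call takes as long as a camera call. They do not tell look-alikes from the thing itself.
- cut_out(query, picture): "mask" (400x640 bool, what is visible of it) and "point" ([row, column] in pixels, amid what is visible of it).
The state is a dict: "clock": time; "joints": joint angles; "dq": joint speeds; "joint_efforts": joint torques, N m; "position": TCP position; "ee_rot": TCP orientation; "force": force on the tool from outside, world axes, zero at the start; "ft_torque": the same for the moment, N m; "width": opening from 0.0 (shut) to 1.0 (fully open); "gripper_force": force on a finger pad.
Only numpy, scipy, OpenCV 4.12 (cv2) and the standard library are available. Lean on these libraries where they do the work, as an engineer would, in place of code of your own. Each camera call takes 0.05 s, during which the arm holds its last target. There are 200 camera calls.

TASK

Take from the rack the one gauge that fits the disc gap of the brake caliper snugly (it goes in with a light drag from both sprung pads; the thin one would hang loose and the thick one would force the pads). Slide it straight down between the pads until its collar sits on top of the caliper, let go and leave it standing there. Leave the other two gauges in the rack.

Things in the scene. Friction and masses are not known exactly. Their poses are not given: they have to be found in the camera images.
- gauge_medium: The gauge that fits: upright steel plate 14 mm thick (y) with a black plastic stop collar 50 x 76 x 6 mm (x, y, z). Origin: centre of the collar's underside, z up. Grip tab above: 32 mm wide (x), 14 mm thick (y), 6 to 51 mm above origin; pinch across y from above. Blade below: 36 mm wide (x), to 55 mm under origin, last 20 mm bevelled to 6 mm at the foot. Both faces alike. About 0.18 kg.
- gauge_thin: Same shape, collar and axes, but plate and tab 8 mm thick: too loose. Leave it. The three gauges hang loose by their collars in a row along their x axis, 80 mm apart, in any order, on a fixed blue and steel rack of two rails (tops 75 mm above the table, 40 mm open between them); they lift straight out.
- gauge_thick: Same shape, collar and axes, hanging in the same rack, but plate and tab 22 mm thick: too tight for the caliper. Leave it in the rack.
- caliper: Fixed grey brake caliper, 160 x 130 x 95 mm, slot open at the top. Origin: centre of underside, below the slot's middle; slot runs along x (100 mm), gap along y. Two pads 11 mm apart, each sprung in (3 N, +0.3 N/mm, 11 mm travel), tops 91 mm up, flared to 27 mm in the top 14 mm. The 14 mm blade needs a 4 to 10 N push; home when the collar rests on the side walls, 95 mm up (26 mm off the middle).
Not all that is in view belongs to the job. Leave any red look-alike of the gauge_medium alone.

How it is judged:
On the way, in this order (a step that is already met when the one before it is completed fails the run):
1. the medium gauge is lifted clear of the rack (height (world z) of gauge_medium above 0.135 m), for 0.1 s.
2. its blade is part way down between the caliper's pads and drags on them (z of gauge_medium in the frame of caliper between 0.097 and 0.126 m and horizontal distance between gauge_medium and caliper below 0.03 m and contact force between gauge_medium and caliper above 2 N), for 0.05 s.
At the end, for the whole second after the job is handed in: The medium gauge stands at rest in the caliper's slot, upright within 10 degrees, within 25 mm of the middle along the slot and 12 mm across it, its collar down on the caliper's top to within 5 mm; the thin and thick gauges are in the rack within 30 mm of where they were (x of gauge_medium in the frame of caliper between -0.025 and 0.025 m and y of gauge_medium in the frame of caliper between -0.012 and 0.012 m and z of gauge_medium in the frame of caliper below 0.1 m and angle between gauge_medium's own z axis and vertical below 0.17 rad and linear speed of gauge_medium below 0.02 m/s and distance of each of gauge_thin, gauge_thick from where it was at the start of the episode below 0.03 m); the robot touches nothing.
It fails at once if the thin or the thick gauge is taken or knocked from its place (moved more than 30 mm) (distance of any of gauge_thin, gauge_thick from where it was at the start of the episode above 0.03 m).
It also fails if it takes over 42 s, if anything falls off the work surface, if the arm or the gripper's body presses on something with over 40 N, if the wrist force passes 120 N, or if a joint passes its speed limit or range.

## Working session

There is one attempt and no reset: what is moved stays moved. The work goes in short steps, Python scripts to look and compute and a tool call to move; the robot and the scene stay as the last step left them, time stands still between calls to the robot, and variables do not carry over. Pictures are saved under pics/ and viewed, at most 10 in all, crops included, and the job is handed in when it is done.

Besides the shell and the picture viewer there is one more tool, called as name(argument=value, ...) on one line, values as JSON. play_rows: Moves the arm, as the interface text tells. Its arguments: {"type":"object","properties":{"increments":{"type":"string"},"grip_force":{"type":"number"}},"required":["increments"]}

```bash
mkdir -p pics
cat > h.py <<'E'
import numpy as np, cv2
from cell import arm, vision, job, cut_out
def world(im, mask=None, uv=None):
    if uv is None:
        v,u=np.nonzero(mask & (im["z_map"]>0))
    else:
        u,v=np.array(uv).T
    z=im["z_map"][v,u]
    p=cv2.undistortPoints(np.stack([u,v],1).astype(np.float64)[:,None],im["mtx"],np.array(im["distortion"],float))[:,0]
    c=np.stack([p[:,0]*z,-p[:,1]*z,-z,np.ones_like(z)],1)
    return (c@np.array(im["cam_to_world"]).T)[:,:3]
E
python3 - <<'E'
from h import *
print(arm.observe(), arm.hold_point_z)
for n in ["top","side"]:
    im=vision.get_image(n); cv2.imwrite(f"pics/{n}0.png",im["frame"][:,:,::-1])
    for q in ["gauge_medium","gauge_thin","gauge_thick","caliper"]:
        for d in cut_out(q,im)[:4]:
            w=world(im,d["mask"])
            if len(w): print(n,q,round(d["confidence"],2),d["point"],d["mask"].sum(),np.median(w,0).round(3),np.percentile(w,[2,98],axis=0).round(3).tolist())
E
```

```text
{'clock': 0.0, 'joints': array([-1.28261593,  0.43521509,  0.02495937,  1.57411339, -0.0116152 ,
        1.1339869 , -0.07512243]), 'dq': array([ 0.00082072,  0.00018141, -0.00113088,  0.00016088,  0.00118713,
       -0.00264222,  0.0008226 ]), 'joint_efforts': array([ 1.21474797e-03, -6.67868686e+01,  9.85499024e-01, -3.14455748e+01,
       -6.03892724e-02,  4.28665755e-02,  1.85771241e-04]), 'position': array([0.23790289, 0.57735506, 0.20514344]), 'ee_rot': array([-6.10035449e-01, -3.08160648e+00,  2.46117663e-03]), 'force': array([ 0.00594788, -0.09550601,  0.4224584 ]), 'ft_torque': array([ 0.04095911,  0.0651711 , -0.01574249]), 'gripper_force': 0.0, 'width': 1.0012752221707237} 0.0188
top gauge_medium 0.97 [189.7, 452.8] 898 [ 0.561 -0.333  0.06 ] [[0.527, -0.374, -0.001], [0.599, -0.303, 0.106]]
top gauge_medium 0.96 [140.2, 329.6] 832 [ 0.664 -0.071  0.06 ] [[0.634, -0.107, 0.055], [0.703, -0.037, 0.106]]
top gauge_medium 0.69 [150.3, 394.4] 964 [ 0.645 -0.204  0.08 ] [[0.623, -0.247, 0.02], [0.672, -0.171, 0.126]]
top gauge_thin 0.68 [225.1, 393.9] 918 [ 0.488 -0.203  0.08 ] [[0.465, -0.245, 0.076], [0.512, -0.171, 0.126]]
top gauge_thick 0.65 [187.9, 391.9] 917 [ 0.566 -0.202  0.081] [[0.544, -0.246, 0.076], [0.591, -0.171, 0.127]]
side gauge_medium 0.91 [171.6, 377.6] 937 [ 0.661 -0.079  0.061] [[0.632, -0.108, 0.005], [0.699, -0.047, 0.106]]
side gauge_medium 0.83 [203.5, 424.4] 1204 [ 0.639 -0.216  0.082] [[0.623, -0.247, 0.057], [0.669, -0.175, 0.127]]
side gauge_thin 0.59 [240.6, 349.2] 1350 [ 0.482 -0.211  0.082] [[0.463, -0.244, 0.077], [0.51, -0.172, 0.126]]
side gauge_thick 0.58 [218.0, 391.9] 1414 [ 0.557 -0.218  0.082] [[0.542, -0.245, 0.054], [0.589, -0.175, 0.127]]
side caliper 0.85 [148.7, 255.2] 3934 [0.499 0.138 0.059] [[0.434, 0.1, 0.008], [0.581, 0.212, 0.096]]
```

Run:
```python
from h import *
im=vision.get_image("top"); f=im["frame"][:,:,::-1]
cv2.imwrite("pics/top_full.png",f)
cv2.imwrite("pics/rack.png",cv2.resize(f[110:260,300:490],None,fx=4,fy=4,interpolation=cv2.INTER_CUBIC)[:600])
W=world(im,np.ones((400,640),bool))
# tab tops in rack
for x0 in (.488,.566,.645):
    t=W[(abs(W[:,0]-x0)<.03)&(abs(W[:,1]+.21)<.045)&(W[:,2]>.115)]
    c=W[(abs(W[:,0]-x0)<.035)&(abs(W[:,1]+.21)<.05)&(W[:,2]>.078)&(W[:,2]<.09)]
    r=cv2.minAreaRect((t[:,:2]*1000).astype(np.float32)); r2=cv2.minAreaRect((c[:,:2]*1000).astype(np.float32))
    print(len(t),np.median(t[:,2]).round(4),r,r2)
# caliper
m=(W[:,2]>.088)&(W[:,2]<.102)&(abs(W[:,0]-.5)<.14)&(W[:,1]>.03)&(W[:,1]<.3)
c=W[m]; print(len(c),cv2.minAreaRect((c[:,:2]*1000).astype(np.float32)))
# rack direction
for d in cut_out("caliper",im)[:2]: print(d["confidence"],d["point"],d["mask"].sum())
```

```text
82 0.1241 ((488.2710266113281, -205.7696533203125), (31.049428939819336, 8.627304077148438), 1.1076266765594482) ((489.67803955078125, -206.8101806640625), (77.79476165771484, 52.5485954284668), 89.28484344482422)
195 0.1244 ((568.187744140625, -206.49444580078125), (32.02944564819336, 20.937400817871094), 0.46644705533981323) ((564.8394775390625, -208.29974365234375), (76.61228942871094, 56.100765228271484), 88.6068115234375)
144 0.1244 ((647.8458251953125, -209.61135864257812), (16.250408172607422, 32.61255645751953), 87.38992309570312) ((648.3021850585938, -209.10752868652344), (77.21753692626953, 51.69077682495117), 89.20488739013672)
1443 ((519.8215942382812, 172.004638671875), (111.43663787841797, 95.48823547363281), 17.45975112915039)
0.84 [208.9, 204.5] 4581
```

View pics/top_full.png

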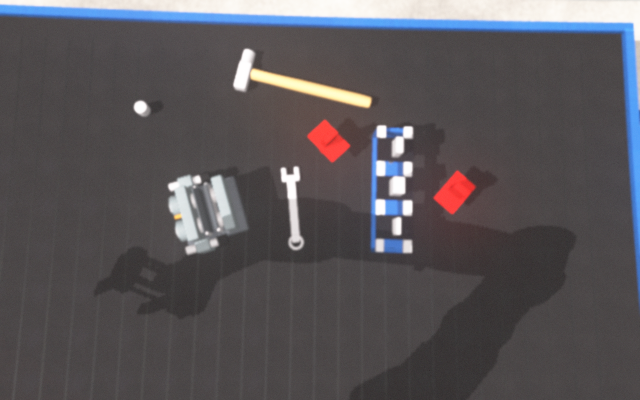

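View pics/rack.png

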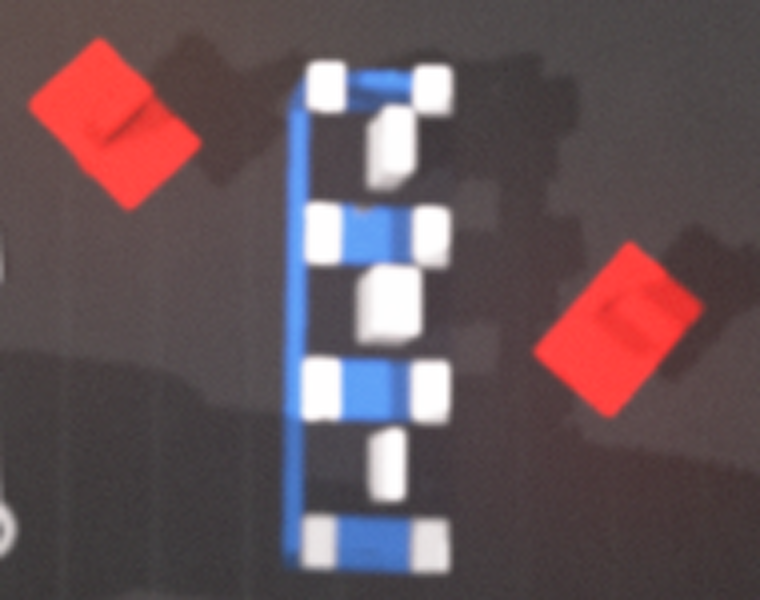

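Top view: the rack runs down cols 375–412. The candidates are tabs at (398,147), (398,186) and (397,226), plus red look-alikes at (329,140) and (455,192). The tabs measure about 16, 21 and 8.6 mm thick, so the medium gauge is the far one at (398,147), x 0.648, y -0.210. The enlarged crop agrees: the far tab is between the thick middle one and the thin near one. The caliper is at about (207,208).

play_rows(increments="0 0 0 -5.6 1; 0 0 0 -5.6 1; 0 0 0 -5.6 1; 0 0 0 -5.6 1; 0 0 0 0 1")

```text
clock: 1.02
position: [0.2382, 0.5778, 0.2059]
ee_rot: [0.007, -3.142, -0.0]
force: [0.3, 0.7, -0.2]
width: 1.001
gripper_force: 0.0
```

play_rows(increments="-1.86 -3.58 0 0 1; -1.86 -3.58 0 0 1; -1.86 -3.58 0 0 1; -1.86 -3.58 0 0 1; -1.86 -3.58 0 0 1")

```text
clock: 1.43
position: [0.3317, 0.3972, 0.206]
ee_rot: [0.006, 3.141, 0.001]
force: [1.0, -0.6, 0.5]
width: 0.999
gripper_force: 0.0
```

play_rows(increments="-1.86 -3.58 0 0 1; -1.86 -3.58 0 0 1; -1.86 -3.58 0 0 1; -1.86 -3.58 0 0 1; -1.86 -3.58 0 0 1")

```text
clock: 1.85
position: [0.4248, 0.2181, 0.2063]
ee_rot: [0.006, 3.141, 0.001]
force: [0.9, 0.8, 0.2]
width: 0.998
gripper_force: 0.0
```

play_rows(increments="-1.86 -3.58 0 0 1; -1.86 -3.58 0 0 1; -1.86 -3.58 0 0 1; -1.86 -3.58 0 0 1; 0 0 0 0 1")

```text
clock: 2.27
position: [0.5017, 0.0681, 0.2065]
ee_rot: [0.022, 3.139, -0.005]
force: [0.0, -1.1, 0.7]
width: 1.001
gripper_force: 0.0
```

play_rows(increments="-1.83 -3.47 0 0 1; -1.83 -3.47 0 0 1; -1.83 -3.47 0 0 1; -1.83 -3.47 0 0 1; -1.83 -3.47 0 0 1")

```text
clock: 2.68
position: [0.5908, -0.0982, 0.2062]
ee_rot: [0.005, 3.141, 0.0]
force: [0.6, 0.2, -0.7]
width: 1.001
gripper_force: 0.0
```

play_rows(increments="-1.83 -3.47 0 0 1; -1.83 -3.47 0 0 1; -1.83 -3.47 0 0 1; 0 0 0 0 1; 0 0 0 0 1")

```text
clock: 3.1
position: [0.645, -0.2038, 0.2052]
ee_rot: [-0.011, -3.141, 0.002]
force: [-0.4, 1.0, -0.9]
width: 1.001
gripper_force: 0.0
```

Run:
```python
from h import *
s=arm.observe(); print(s["position"],s["ee_rot"])
im=vision.get_image("wrist"); cv2.imwrite("pics/wrist1.png",im["frame"][:,:,::-1])
W=world(im,im["z_map"]>0)
t=W[(abs(W[:,0]-.648)<.03)&(abs(W[:,1]+.21)<.04)&(W[:,2]>.117)&(W[:,2]<.135)]
if len(t): print("wrist tab",len(t),np.median(t[:,2]),cv2.minAreaRect((t[:,:2]*1000).astype(np.float32)))
for n in ("top","side"):
    im=vision.get_image(n)
    W=world(im,im["z_map"]>0)
    W=W[(abs(W[:,0]-.52)<.11)&(abs(W[:,1]-.165)<.11)]
    # orthographic height map 1 mm
    H=np.zeros((220,220),np.float32)
    i=np.clip(((.63-W[:,0])*1000).astype(int),0,219); j=np.clip(((.275-W[:,1])*1000).astype(int),0,219)
    np.maximum.at(H,(i,j),W[:,2].astype(np.float32))
    H=cv2.dilate(H,np.ones((3,3)))
    np.save(f"H_{n}.npy",H)
    cv2.imwrite(f"pics/H_{n}.png",cv2.resize(cv2.applyColorMap((np.clip(H/.105,0,1)*255).astype(np.uint8),cv2.COLORMAP_JET),None,fx=2.6,fy=2.6))
    if n=="top": cv2.imwrite("pics/cal.png",cv2.resize(im["frame"][165:265,155:260,::-1],None,fx=5,fy=5,interpolation=cv2.INTER_CUBIC))
a=cv2.imread("pics/H_top.png"); b=cv2.imread("pics/cal.png"); b=cv2.resize(b,(228,217))
c=np.hstack([cv2.resize(a,(400,400)),cv2.resize(cv2.imread("pics/cal.png"),(400,400))]); cv2.imwrite("pics/cmp.png",c)
```

```text
[ 0.64495269 -0.20377283  0.20521766] [-1.09217725e-02 -3.14085445e+00  2.02406331e-03]
wrist tab 555 0.12448176335693767 ((647.4420776367188, -210.22091674804688), (13.928686141967773, 32.27184295654297), 89.63632202148438)
```

View pics/cmp.png

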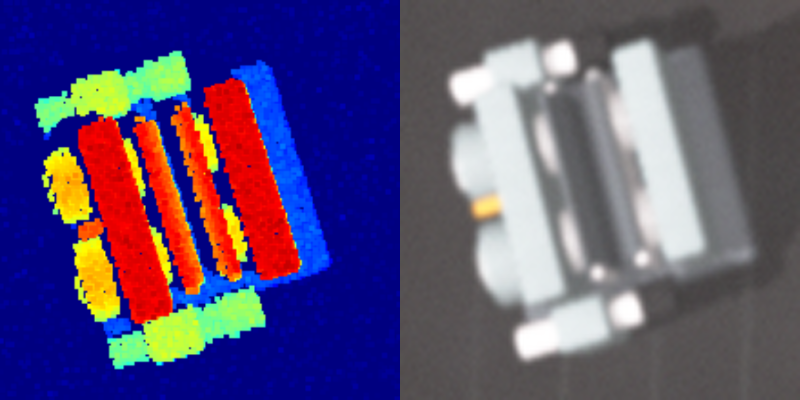

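The left panel is the height map and the right is the crop. The two caliper walls are the red bars, with the pads (orange) and slot between them, tilted about 17°. The wrist view confirms a 13.9 x 32.3 mm tab, so this is the medium gauge. Now I'll descend onto it.

play_rows(increments="-0.25 -0.62 0 0 1; 0 0 3 0 1; 0 0 3 0 1; 0 0 2.5 0 0.2; 0 0 0 0 0.2")

```text
clock: 3.67
position: [0.6444, -0.2048, 0.116]
ee_rot: [0.002, -3.134, -0.004]
force: [-0.9, 0.1, -0.8]
width: 0.902
gripper_force: 0.0
```

Run:
```python
from h import *
s=arm.observe(); print(s["position"],s["ee_rot"],s["width"])
ims={n:vision.get_image(n) for n in("top","side")}
for n,im in ims.items():
    W=world(im,im["z_map"]>0)
    W=W[(abs(W[:,0]-.52)<.11)&(abs(W[:,1]-.165)<.11)]
    H=np.zeros((220,220),np.uint8)
    k=(W[:,2]>.0905)&(W[:,2]<.1)
    i=((.63-W[k,0])*1000).astype(int); j=((.275-W[k,1])*1000).astype(int)
    H[np.clip(i,0,219),np.clip(j,0,219)]=1
    H=cv2.morphologyEx(cv2.morphologyEx(H,cv2.MORPH_CLOSE,np.ones((5,5))),cv2.MORPH_OPEN,np.ones((7,7)))
    N,L,S,C=cv2.connectedComponentsWithStats(H)
    for l in range(1,N):
        if S[l,4]<500: continue
        v,u=np.nonzero(L==l); p=np.stack([.63*1000-v-.5,275-u-.5],1).astype(np.float32)
        print(n,S[l,4],cv2.minAreaRect(p),p.mean(0))
```

```text
[ 0.64442271 -0.20484358  0.11597829] [ 1.76250954e-03 -3.13399532e+00 -3.97402702e-03] 0.9019631908876055
top 2184 ((531.2240600585938, 137.00054931640625), (108.91024780273438, 22.65807342529297), 17.241458892822266) [531.25916 136.8379 ]
top 2163 ((508.8088684082031, 206.4853057861328), (110.72459411621094, 21.837120056152344), 16.927513122558594) [508.45145 206.38535]
side 1589 ((524.0407104492188, 133.34951782226562), (93.86760711669922, 21.234493255615234), 18.13808250427246) [522.79956 132.75047]
side 641 ((529.980712890625, 210.23577880859375), (49.174922943115234, 16.277414321899414), 9.865806579589844) [529.4329  209.98361]
side 577 ((480.89324951171875, 194.657470703125), (49.155364990234375, 14.770675659179688), 15.708637237548828) [481.039   194.02513]
```

play_rows(increments="-0.27 -0.53 0 0 0.2; 0 0 0 0 0.2; 0 0 0 0 0.2")

```text
clock: 4.02
position: [0.6513, -0.2134, 0.1229]
ee_rot: [0.001, 3.139, -0.002]
force: [0.4, 0.1, 0.5]
width: 0.622
gripper_force: 0.0
```

play_rows(increments="0 0 0 0 0.2; 0 0 0 0 0.2")

```text
clock: 4.18
position: [0.6505, -0.2124, 0.1217]
ee_rot: [-0.0, 3.141, -0.0]
force: [-0.3, -0.2, -0.1]
width: 0.601
gripper_force: 0.0
```

play_rows(increments="0 0 0 0 0.2")

```text
clock: 4.27
position: [0.6503, -0.2124, 0.1213]
ee_rot: [-0.0, 3.141, 0.0]
force: [-0.0, 0.4, 1.0]
width: 0.601
gripper_force: 0.0
```

Run:
```python
from h import *
for _ in range(5):
    im=vision.get_image("wrist"); s=arm.observe(); print(s["position"],s["ee_rot"],np.abs(s["dq"]).max())
```

```text
[ 0.65024394 -0.21229961  0.12120629] [-2.54196588e-04  3.14125914e+00  1.20975641e-04] 0.0028392124652361194
[ 0.65017722 -0.21226915  0.12106994] [-2.45940300e-04  3.14144252e+00  2.11145661e-04] 0.0025503995451071383
[ 0.65018014 -0.21224936  0.12099816] [-2.64376075e-04  3.14152935e+00  2.35256961e-04] 0.0010154633877537732
[ 0.65010935 -0.21230026  0.12090801] [ 2.77644392e-04 -3.14147516e+00 -1.39522175e-04] 0.0014556745389583735
[ 0.65013065 -0.21232652  0.12090439] [ 2.24542064e-04 -3.14152026e+00 -9.22614546e-05] 0.0015229498533532175
```

play_rows(increments="0.26 0.23 1.6 0 0.2; 0 0 1.5 0 0.2; 0 0 0 0 0.2; 0 0 0 0 0.2; 0 0 0 0 0.2")

```text
clock: 4.93
position: [0.648, -0.2103, 0.0906]
ee_rot: [-0.0, 3.141, -0.001]
force: [-0.2, -0.2, 0.8]
width: 0.601
gripper_force: 0.0
```

play_rows(increments="0 0 0 0 -1; 0 0 0 0 -1; 0 0 0 0 -1; 0 0 0 0 -1; 0 0 0 0 -1", grip_force=35)

```text
clock: 5.35
position: [0.6477, -0.2101, 0.0902]
ee_rot: [-0.0, 3.141, -0.0]
force: [0.0, -1.0, 0.0]
width: 0.286
gripper_force: 0.0
```

play_rows(increments="0 0 0 0 -1; 0 0 0 0 -1; 0 0 0 0 -1; 0 0 0 0 -1; 0 0 0 0 -1")

```text
clock: 5.77
position: [0.6476, -0.21, 0.09]
ee_rot: [-0.0, 3.142, 0.0]
force: [-0.5, -0.0, -0.0]
width: 0.151
gripper_force: 35.0
```

play_rows(increments="0 0 -1.5 0 -1; 0 0 -2.5 0 -1; 0 0 -3 0 -1; 0 0 -3 0 -1; 0 0 -3 0 -1")

```text
clock: 6.18
position: [0.6471, -0.2101, 0.2209]
ee_rot: [-0.0, -3.141, -0.0]
force: [2.0, 0.5, -1.3]
width: 0.151
gripper_force: 35.0
```

play_rows(increments="0 0 0 0 -1; 0 0 0 0 -1; 0 0 0 0 -1; 0 0 0 0 -1")

```text
clock: 6.52
position: [0.6466, -0.2096, 0.2181]
ee_rot: [0.0, -3.139, -0.001]
force: [0.0, 0.3, -1.1]
width: 0.146
gripper_force: 35.0
```

Run:
```python
from h import *
s=arm.observe(); p=s["position"]; print(p,s["width"],s["gripper_force"],s["force"])
T=np.array([.520,.172]); print("tool shift cm", -(T-p[:2])[0]*100,(T-p[:2])[1]*100)
for n in("top","side","wrist"):
    im=vision.get_image(n); cv2.imwrite(f"pics/lift_{n}.png",im["frame"][:,:,::-1])
    W=world(im,im["z_map"]>0)
    # collar: black plate around z~.2, check extents
    k=W[(abs(W[:,0]-p[0])<.045)&(abs(W[:,1]-p[1])<.055)&(W[:,2]>p[2]-.022)&(W[:,2]<p[2]-.004)]
    if len(k)>20: print(n,len(k),np.percentile(k,[2,50,98],axis=0).round(4).tolist(),cv2.minAreaRect((k[:,:2]*1000).astype(np.float32)))
a=cv2.imread("pics/lift_side.png"); cv2.imwrite("pics/lift_s.png",cv2.resize(a[60:260,280:500],None,fx=2.7,fy=2.7))
```

```text
[ 0.646629   -0.20964378  0.21811278] 0.14599582710945438 34.97964799404144 [ 0.03267165  0.32981253 -1.12617471]
tool shift cm 12.662900107926179 38.164377933556786
top 281 [[0.622, -0.2107, 0.2033], [0.6321, -0.186, 0.2078], [0.6706, -0.1714, 0.2112]] ((646.3912963867188, -192.32272338867188), (42.20654296875, 49.3236198425293), 89.47300720214844)
side 784 [[0.6215, -0.2481, 0.2038], [0.6376, -0.2213, 0.2089], [0.6695, -0.1739, 0.2127]] ((646.2260131835938, -210.1217498779297), (51.3599853515625, 77.76704406738281), 0.2114776074886322)
wrist 4655 [[0.6219, -0.2464, 0.2049], [0.6355, -0.2093, 0.2078], [0.6597, -0.1736, 0.2092]] ((642.9522094726562, -210.0048370361328), (75.5916748046875, 42.879302978515625), 89.94916534423828)
```

View pics/lift_s.png

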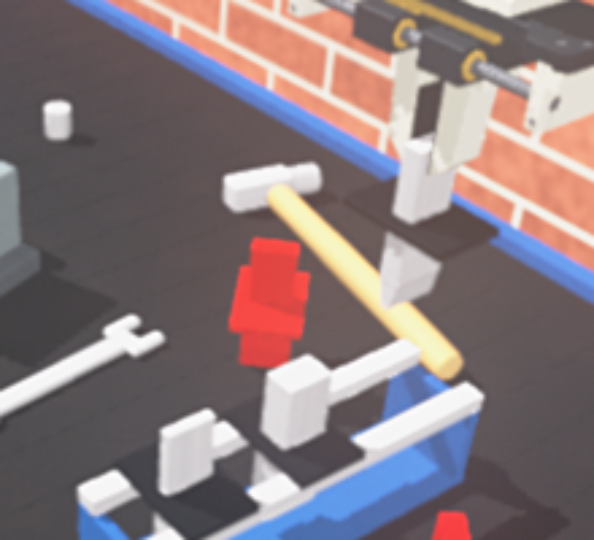

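The gauge is held upright in the side crop, and the other two are still in the rack. Moving over the caliper.

play_rows(increments="0.6 1.8 0 0 -1; 1.05 3.18 0 0 -1; 1.05 3.18 0 0 -1; 1.05 3.18 0 0 -1; 1.05 3.18 0 0 -1")

```text
clock: 7.08
position: [0.5986, -0.0636, 0.2192]
ee_rot: [-0.0, -3.141, -0.0]
force: [0.3, -0.1, -0.8]
width: 0.146
gripper_force: 35.0
```

play_rows(increments="1.05 3.18 0 0 -1; 1.05 3.18 0 0 -1; 1.05 3.18 0 0 -1; 1.05 3.18 0 0 -1; 1.05 3.18 0 0 -1")

```text
clock: 7.5
position: [0.546, 0.0954, 0.2195]
ee_rot: [-0.0, -3.141, 0.0]
force: [0.8, 1.2, -0.9]
width: 0.151
gripper_force: 35.0
```

play_rows(increments="1.05 3.18 0 0 -1; 1.05 3.18 0 0 -1; 0.5 1.4 0 0 -1; 0 0 0 -5.77 -1; 0 0 0 -5.77 -1")

```text
clock: 7.92
position: [0.5201, 0.1735, 0.2193]
ee_rot: [0.328, -3.123, 0.0]
force: [0.5, -0.5, -0.9]
width: 0.144
gripper_force: 35.0
```

play_rows(increments="0 0 0 -5.77 -1; 0 0 0 0 -1; 0 0 0 0 -1; 0 0 0 0 -1; 0 0 0 0 -1")

```text
clock: 8.33
position: [0.521, 0.1715, 0.2198]
ee_rot: [0.469, -3.106, 0.0]
force: [0.0, 0.8, -1.2]
width: 0.151
gripper_force: 35.0
```

```bash
cat > chk.py <<'E'
from h import *
from scipy.spatial.transform import Rotation as R
s=arm.observe(); p=s["position"]; M=R.from_rotvec(s["ee_rot"]).as_matrix()
print(p,s["width"],s["gripper_force"],s["force"])
print("yaw of -toolx deg",np.degrees(np.arctan2(-M[1,0],-M[0,0])),"tilt",np.degrees(np.arccos(-M[2,2])))
T=np.array([.520,.172,p[2]]); print("tool shift cm", (M.T@(T-p)*100).round(2))
im=vision.get_image("wrist"); cv2.imwrite(f"pics/w_{s['clock']:.2f}.png",im["frame"][:,:,::-1]); print(f"{s['clock']:.2f}")
for n in("side","wrist"):
    im=vision.get_image(n) 
    W=world(im,im["z_map"]>0)
    k=W[(abs(W[:,0]-p[0])<.05)&(abs(W[:,1]-p[1])<.055)&(W[:,2]>p[2]-.022)&(W[:,2]<p[2]-.004)]
    if len(k)>20: print(n,len(k),np.median(k[:,2]).round(4),cv2.minAreaRect((k[:,:2]*1000).astype(np.float32)))
E
python3 chk.py
```

```text
[0.52100353 0.17152729 0.21976371] 0.15086942122451713 34.97966229915619 [ 0.02419175  0.82177619 -1.17077274]
yaw of -toolx deg 17.16157679305595 tilt 0.01587668798021704
tool shift cm [0.08 0.07 0.  ]
8.33
side 393 0.2111 ((520.3787841796875, 169.80491638183594), (52.66848373413086, 76.29647064208984), 15.967583656311035)
wrist 4661 0.2095 ((517.3951416015625, 170.03807067871094), (42.838687896728516, 75.59317016601562), 17.161191940307617)
```

play_rows(increments="0.08 0.07 2 0 -1; 0 0 2.5 0 -1; 0 0 1 0 -1; 0 0 0 0 -1; 0 0 0 0 -1")

```text
clock: 8.9
position: [0.52, 0.1721, 0.165]
ee_rot: [0.472, -3.105, 0.0]
force: [0.5, -0.4, -1.5]
width: 0.148
gripper_force: 35.0
```

play_rows(increments="0 0 0.6 0 -1; 0 0 0.6 0 -1; 0 0 0.6 0 -1; 0 0 0.5 0 -1; 0 0 0 0 -1")

```text
clock: 9.32
position: [0.5194, 0.1719, 0.1409]
ee_rot: [0.473, -3.104, 0.001]
force: [-0.2, -0.6, -1.9]
width: 0.148
gripper_force: 35.0
```

play_rows(increments="0 0 0.3 0 -1; 0 0 0.3 0 -1; 0 0 0.3 0 -1; 0 0 0.3 0 -1; 0 0 0 0 -1")

```text
clock: 9.73
position: [0.5203, 0.1722, 0.1297]
ee_rot: [-0.473, 3.105, 0.0]
force: [0.6, 0.7, -2.3]
width: 0.15
gripper_force: 35.0
```

```bash
python3 chk.py
```

```text
[0.52033084 0.17222546 0.12973461] 0.1495307462847037 34.98503386974335 [ 0.58479817  0.65555321 -2.34212285]
yaw of -toolx deg 17.31815269627001 tilt 0.03080051646907723
tool shift cm [ 0.04 -0.01 -0.  ]
9.73
side 390 0.1211 ((519.6105346679688, 170.41897583007812), (51.644256591796875, 78.66343688964844), 19.3023624420166)
wrist 4665 0.1194 ((516.7534790039062, 170.55548095703125), (42.75959777832031, 75.57268524169922), 17.56208038330078)
```

play_rows(increments="0 0 0.3 0 -1; 0 0 0.3 0 -1; 0 0 0 0 -1; 0 0 0 0 -1")

```text
clock: 10.22
position: [0.5199, 0.1721, 0.1235]
ee_rot: [0.473, -3.105, 0.0]
force: [1.8, 1.6, -4.3]
width: 0.147
gripper_force: 35.0
```

play_rows(increments="0 0 0.3 0 -1; 0 0 0.3 0 -1; 0 0 0 0 -1; 0 0 0 0 -1")

```text
clock: 10.55
position: [0.5197, 0.172, 0.1174]
ee_rot: [0.473, -3.105, 0.0]
force: [1.0, 1.1, -5.0]
width: 0.148
gripper_force: 35.0
```

```bash
python3 chk.py
```

```text
[0.5197152  0.17198336 0.11737079] 0.14818552417525374 34.99395668506622 [ 1.01139355  1.05462368 -4.95513492]
yaw of -toolx deg 17.31634755085734 tilt 0.05063277507150166
tool shift cm [-0.03 -0.01 -0.  ]
10.55
side 548 0.1082 ((521.3290405273438, 165.71090698242188), (97.63094329833984, 87.43323516845703), 9.509069442749023)
wrist 4656 0.1071 ((515.1436767578125, 170.0360107421875), (44.98949432373047, 75.74834442138672), 17.117094039916992)
```

play_rows(increments="0 0 0.25 0 -1; 0 0 0.25 0 -1; 0 0 0 0 -1; 0 0 0 0 -1")

```text
clock: 11.03
position: [0.52, 0.1721, 0.1127]
ee_rot: [0.473, -3.106, 0.0]
force: [1.5, 1.0, -3.5]
width: 0.146
gripper_force: 35.0
```

play_rows(increments="0 0 0.2 0 -1; 0 0 0 0 -1; 0 0 0 0 -1")

```text
clock: 11.28
position: [0.5201, 0.1722, 0.1108]
ee_rot: [-0.473, 3.106, 0.0]
force: [0.9, 1.4, -1.4]
width: 0.152
gripper_force: 35.0
```

```bash
python3 chk.py
```

```text
[0.52013572 0.17216146 0.11084782] 0.15217626859220199 34.9951833486557 [ 0.89203535  1.42675125 -1.43654172]
yaw of -toolx deg 17.317276775778055 tilt 0.008384849872864298
tool shift cm [ 0.02 -0.01 -0.  ]
11.28
side 756 0.0972 ((520.8955078125, 167.29818725585938), (96.43495178222656, 96.11985778808594), 5.871546268463135)
wrist 8466 0.0995 ((504.0278015136719, 167.4676513671875), (76.25409698486328, 95.65625762939453), 16.916412353515625)
```

play_rows(increments="0 0 0.2 0 -1; 0 0 0 0 -1; 0 0 0 0 -1")

```text
clock: 11.68
position: [0.5203, 0.1722, 0.1098]
ee_rot: [-0.473, 3.105, 0.001]
force: [-2.6, -0.2, 9.4]
width: 0.149
gripper_force: 35.0
```

play_rows(increments="0 0 0.2 0 -1; 0 0 0 0 -1; 0 0 0 0 -1")

```text
clock: 11.93
position: [0.5206, 0.1723, 0.1096]
ee_rot: [-0.472, 3.104, 0.002]
force: [-8.5, -2.6, 29.6]
width: 0.154
gripper_force: 35.0
```

It's seated: the descent stopped at 0.1097 with contact force up. Relieve the push, open, and retreat.

play_rows(increments="0 0 -0.25 0 -1; 0 0 0 0 0; 0 0 0 0 0; 0 0 0 0 0; 0 0 0 0 0")

```text
clock: 12.35
position: [0.5199, 0.172, 0.109]
ee_rot: [0.473, -3.105, 0.0]
force: [-0.1, -0.1, -0.4]
width: 0.389
gripper_force: 0.0
```

play_rows(increments="0 0 0 0 0; 0 0 0 0 0; 0 0 -1 0 0; 0 0 -2 0 0; 0 0 -3 0 0")

```text
clock: 12.77
position: [0.5185, 0.1715, 0.1687]
ee_rot: [0.472, -3.102, 0.002]
force: [0.1, 0.6, -0.8]
width: 0.504
gripper_force: 0.0
```

play_rows(increments="0 0 -3 0 0; 0 0 -3 0 0; 0 0 0 0 0; 0 0 0 0 0; 0 0 0 0 0")

```text
clock: 13.18
position: [0.5198, 0.172, 0.2296]
ee_rot: [-0.473, 3.106, 0.0]
force: [0.3, 0.4, -1.8]
width: 0.499
gripper_force: 0.0
```

Run:
```python
from h import *
s=arm.observe(); print(s["clock"],s["position"],s["force"])
im=vision.get_image("side"); cv2.imwrite("pics/end.png",im["frame"][:,:,::-1])
im2=vision.get_image("wrist"); 
for n,i in(("side",im),("wrist",im2)):
    W=world(i,i["z_map"]>0); N=W[(abs(W[:,0]-.52)<.03)&(abs(W[:,1]-.172)<.03)]
    t=N[(N[:,2]>.125)&(N[:,2]<.155)]; t2=N[(N[:,2]>.139)&(N[:,2]<.15)]; c=N[(N[:,2]>.094)&(N[:,2]<.106)]
    print(n,len(t),len(t2),t2.mean(0) if len(t2) else 0,np.percentile(t[:,2],98) if len(t) else 0,np.median(c[:,2]) if len(c) else 0)
```

```text
13.1833 [0.51984316 0.17204025 0.22955943] [ 0.31412165  0.4200907  -1.82194861]
side 192 97 [0.51822449 0.1694728  0.14429935] 0.14691041381437459 0.10243062227797084
wrist 572 526 [0.51885961 0.17133102 0.14508381] 0.14670249433589191 0.10022996965451564
```

View pics/end.png

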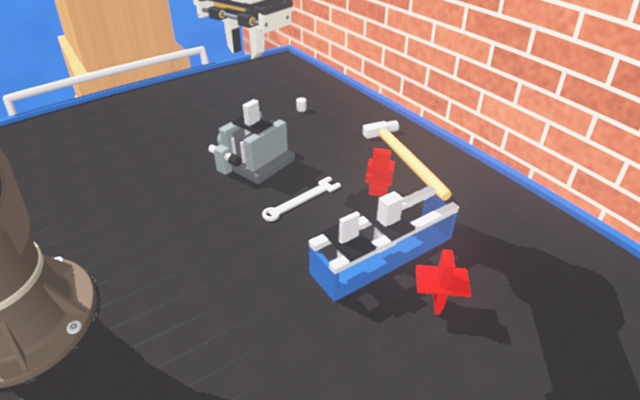

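The gauge stands in the caliper at (250,115), with its collar on the walls and its tab top about 0.146 as expected. The thin and thick gauges are still in the rack at (348,228) and (390,207), and the gripper is clear.

```bash
python3 -c "
from cell import job
print(job.sign_off())"
```

```text
the job is handed in; nothing more can be done
None
```

I put the medium gauge in the caliper slot with its collar down on the walls, let go of it, left the other two gauges in the rack, and handed the job in; no verdict came back.

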